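Flex-test the tube clamps and sort free from seized

ROBOT

A 6-joint arm with a two-finger parallel gripper is mounted at the origin on a cart in front of the work surface, level with it; the furniture and walls round the work are solid. World frame = base frame: x ahead of the robot, y to its left, z up, the work surface at z = 0. Lengths are in m, angles in rad, forces in N, time in s.
With the tool pointing down it reaches from about 0.425 to 0.95 m from the base axis. Payload 3.5 kg.
Tool frame: the origin (TCP) lies at the very end of the fingers, on their centre line; the grasp point (between the pads) lies bot.grip_point_offset behind it (bot.grip_point_offset is the distance from the TCP to the grasp point, in m); x points along the fingers, y is the direction in which the jaws open and shut, and the axes are right-handed (so a half turn about x gives the same grasp; the last joint's range is limited). The gripper opens to 85 mm and grips with 20 to 120 N. Pads are 22 mm wide; open, the fingers measure 114 mm over their backs; the gripper's body (76 mm by 85 mm) begins 54 mm behind the grasp point. The pads swing forward as they close: fully open they stand 13 mm farther back than shut.
Start: joints at [0.982, 0.286, 1.577, -0, 1.279, -0.15], TCP at [0.287, 0.611, 0.231] pointing down, gripper open.
Joint ranges: [-2.77, 2.77], [-0.9, 2.22], [0.21, 2.48], [-1.53, 4.67], [0.24, 2.81], [-2.84, 2.84]. Speed limits (rad/s): [2.79, 2.79, 3.14, 3.14, 3.14, 3.14].

INTERFACE

Orientations are given as a unit quaternion [x, y, z, w].
In Python, from rig import bot gives the robot as it stands. The module is installed in compiled form; this text tells all that it offers.
- The arm moves only by the tool jog_arm, never from a script. Its argument "moves" is a list of rows, each a list of 3 entries, a list of its own where there are three numbers: the shift along the world's x, y, z in m, then the turn about the world's z in rad, then the closure in counts, from 0 (fully open) to 255 (shut). A call has 1 to 10 rows; each row shifts and turns the pose as measured when the row begins; what a row does not reach is not made up. A row lasts 1/8 s, in which the tool goes at most 62.5 mm and 10.7 degrees, less where a joint would pass 70% of its speed; a pose out of reach is approached as far as the arm can. A call with a gripper value outside its range is refused whole. The fingers move at their own pace and stop on an object; the grip force is fixed at half the most. Time passes only in rows, so rows that do not move let the fingers close. It gives the time, the measured TCP pose, the force and the opening at its end, in the units of the state.
- bot.state(): the state, without advancing time (a new reading comes with each control period).
- bot.snapshot(name): name is "side" or "top"; returns a dict with "img" (420x560x3 uint8, red, green, blue), "mtx" (3x3 intrinsics, pixels), "R" (3x3) and "t" (3): a world point X has camera coordinates R X + t. Camera axes: x right, y down, z forward; pixel columns grow to the right and rows downward; lengths in m; the calibration is good to about 2 mm. A picture is of the moment at which its call begins. There is no depth.
- bot.finish_job(): hands the job in, once; it reports no verdict.
The state is a dict: "time": time; "qpos": joint angles; "qvel": joint speeds; "effort": joint torques, N m; "position": TCP position; "ee_rot": TCP orientation; "wrist_force": force on the tool from outside, world axes, zero at the start; "moment": the same for the moment, N m; "opening": finger opening in m.
Only numpy, scipy, OpenCV 4.12 (cv2) and the standard library are available. Lean on these libraries where they do the work, as an engineer would, in place of code of your own. Each camera call takes 0.05 s, during which the arm holds its last target. There are 200 camera calls.

TASK

Three spring clamps lie on the bench and some have seized pivots. Take them one at a time: squeeze the clamp's handles together to see whether its jaws open fully, then put it in the rectangular stock tray if it works freely or in the round repair dish if it is seized, before going on to the next. Set each one down lying flat on the bottom of its tray or dish without dropping it, not on another clamp, and leave everything else on the bench where it is.

Things in the scene. Friction and masses are not known exactly. Their poses are not given: they have to be found in the camera images.
- clamp_a: Small sprung aluminium clamp lying on its side like a clothes-peg, 123x51x20 mm, about 65 g. Origin on the pivot axis at the underside (on the bench); x to the jaws (tips at +56 mm), -x to two ribbed handles that flare to the rear end at -70 mm, z up. Squeeze and lift by the handles across y at x = -42 mm: 18 mm high, 40 mm wide there (51 at the end). All three look alike.
- clamp_b: Small sprung aluminium clamp lying on its side like a clothes-peg, 123x51x20 mm, about 65 g. Origin on the pivot axis at the underside (on the bench); x to the jaws (tips at +56 mm), -x to two ribbed handles that flare to the rear end at -70 mm, z up. Squeeze and lift by the handles across y at x = -42 mm: 18 mm high, 40 mm wide there (51 at the end). All three look alike.
- clamp_c: Small sprung aluminium clamp lying on its side like a clothes-peg, 123x51x20 mm, about 65 g. Origin on the pivot axis at the underside (on the bench); x to the jaws (tips at +56 mm), -x to two ribbed handles that flare to the rear end at -70 mm, z up. Squeeze and lift by the handles across y at x = -42 mm: 18 mm high, 40 mm wide there (51 at the end). All three look alike.
- clamp_a_arm (a joint): Pivot angle of this clamp's left arm (the body frame is on the right one): 0 jaws shut (sprung), 0.35 fully open (stop). Free: handles take 2.4 N to start, 4.5 N to reach the stop, then are 25 mm wide at x = -42 mm; spring back. Seized: stays below 0.02 even at 25 N. At least one clamp of each kind, places mixed. 15 N squeezes and carries either kind.
- clamp_b_arm (a joint): Pivot angle of this clamp's left arm (the body frame is on the right one): 0 jaws shut (sprung), 0.35 fully open (stop). Free: handles take 2.4 N to start, 4.5 N to reach the stop, then are 25 mm wide at x = -42 mm; spring back. Seized: stays below 0.02 even at 25 N. At least one clamp of each kind, places mixed. 15 N squeezes and carries either kind.
- clamp_c_arm (a joint): Pivot angle of this clamp's left arm (the body frame is on the right one): 0 jaws shut (sprung), 0.35 fully open (stop). Free: handles take 2.4 N to start, 4.5 N to reach the stop, then are 25 mm wide at x = -42 mm; spring back. Seized: stays below 0.02 even at 25 N. At least one clamp of each kind, places mixed. 15 N squeezes and carries either kind.
- stock_tray: The rectangular open steel tray, for stock: 170 mm along its x, 220 mm along its y, 26 mm high, walls 4 mm thick, raised floor 10 mm thick (its top at z = 10 mm). Fixed to the bench. Origin: centre of the underside. Two clamps fit side by side, both along the tray's x, about 100 mm apart in y.
- repair_dish: The round open steel dish, for repair: outside diameter 184 mm at the foot and 192 mm at the rim, 26 mm high, walls 4 mm thick, raised floor 10 mm thick (its top at z = 10 mm). Fixed to the bench. Origin: centre of the underside. Dish and stock tray stand either side of the clamps; which is left changes.
- tape_roll: Roll of cream paper tape lying flat, 62 mm across, 18 mm high; origin at the centre of its underside. Bystander: leave it where it is.
- pen_blue: Slim pen, 143 mm along y, 11 mm wide, 9 mm high; origin at the centre of the underside. Bystander: leave it where it is.
- timer: Bench timer on its back, 60 x 66 x 19 mm; origin at the centre of the underside. Bystander: leave it where it is.

How it is judged:
On the way, in this order (a step that is already met when the one before it is completed fails the run):
1. a first clamp is squeezed by its handles (a free one: jaws open by more than 0.15 rad; a seized one: gripped with more than 2.5 N) ((value of joint any of clamp_a_arm, clamp_b_arm above 0.15 rad or contact force between the fingers and clamp_c above 2.5 N)), for 0.15 s.
2. with one clamp lying in its right place, another is squeezed in the same way (((value of joint clamp_a_arm above 0.15 rad and (x of clamp_b in the frame of stock_tray between -0.075 and 0.075 m and y of clamp_b in the frame of stock_tray between -0.1 and 0.1 m and z of clamp_b in the frame of stock_tray between 0.004 and 0.016 m and angle between clamp_b's own z axis and vertical below 0.12 rad)) or (value of joint clamp_a_arm above 0.15 rad and (horizontal distance between clamp_c and repair_dish below 0.08 m and z of clamp_c in the frame of repair_dish between 0.004 and 0.016 m and angle between clamp_c's own z axis and vertical below 0.12 rad)) or (value of joint clamp_b_arm above 0.15 rad and (x of clamp_a in the frame of stock_tray between -0.075 and 0.075 m and y of clamp_a in the frame of stock_tray between -0.1 and 0.1 m and z of clamp_a in the frame of stock_tray between 0.004 and 0.016 m and angle between clamp_a's own z axis and vertical below 0.12 rad)) or (value of joint clamp_b_arm above 0.15 rad and (horizontal distance between clamp_c and repair_dish below 0.08 m and z of clamp_c in the frame of repair_dish between 0.004 and 0.016 m and angle between clamp_c's own z axis and vertical below 0.12 rad)) or (contact force between the fingers and clamp_c above 2.5 N and (x of clamp_a in the frame of stock_tray between -0.075 and 0.075 m and y of clamp_a in the frame of stock_tray between -0.1 and 0.1 m and z of clamp_a in the frame of stock_tray between 0.004 and 0.016 m and angle between clamp_a's own z axis and vertical below 0.12 rad)) or (contact force between the fingers and clamp_c above 2.5 N and (x of clamp_b in the frame of stock_tray between -0.075 and 0.075 m and y of clamp_b in the frame of stock_tray between -0.1 and 0.1 m and z of clamp_b in the frame of stock_tray between 0.004 and 0.016 m and angle between clamp_b's own z axis and vertical below 0.12 rad)))), for 0.15 s.
3. with two clamps lying in their right places, the third is squeezed in the same way (((value of joint clamp_a_arm above 0.15 rad and (x of clamp_b in the frame of stock_tray between -0.075 and 0.075 m and y of clamp_b in the frame of stock_tray between -0.1 and 0.1 m and z of clamp_b in the frame of stock_tray between 0.004 and 0.016 m and angle between clamp_b's own z axis and vertical below 0.12 rad) and (horizontal distance between clamp_c and repair_dish below 0.08 m and z of clamp_c in the frame of repair_dish between 0.004 and 0.016 m and angle between clamp_c's own z axis and vertical below 0.12 rad)) or (value of joint clamp_b_arm above 0.15 rad and (x of clamp_a in the frame of stock_tray between -0.075 and 0.075 m and y of clamp_a in the frame of stock_tray between -0.1 and 0.1 m and z of clamp_a in the frame of stock_tray between 0.004 and 0.016 m and angle between clamp_a's own z axis and vertical below 0.12 rad) and (horizontal distance between clamp_c and repair_dish below 0.08 m and z of clamp_c in the frame of repair_dish between 0.004 and 0.016 m and angle between clamp_c's own z axis and vertical below 0.12 rad)) or (contact force between the fingers and clamp_c above 2.5 N and (x of clamp_a in the frame of stock_tray between -0.075 and 0.075 m and y of clamp_a in the frame of stock_tray between -0.1 and 0.1 m and z of clamp_a in the frame of stock_tray between 0.004 and 0.016 m and angle between clamp_a's own z axis and vertical below 0.12 rad) and (x of clamp_b in the frame of stock_tray between -0.075 and 0.075 m and y of clamp_b in the frame of stock_tray between -0.1 and 0.1 m and z of clamp_b in the frame of stock_tray between 0.004 and 0.016 m and angle between clamp_b's own z axis and vertical below 0.12 rad)))), for 0.15 s.
At the end, for the whole second after the job is handed in: Free clamps in the stock tray (pivot within 75 mm of centre in x, 100 mm in y), seized one in the repair dish (pivot within 80 mm of centre), each flat on the floor (4 to 16 mm above the tray's or dish's underside, tilt under 0.12 rad), at rest (under 0.03 m/s) (x of clamp_a in the frame of stock_tray between -0.075 and 0.075 m and y of clamp_a in the frame of stock_tray between -0.1 and 0.1 m and z of clamp_a in the frame of stock_tray between 0.004 and 0.016 m and angle between each of clamp_a, clamp_b, clamp_c's own z axis and vertical below 0.12 rad and x of clamp_b in the frame of stock_tray between -0.075 and 0.075 m and y of clamp_b in the frame of stock_tray between -0.1 and 0.1 m and z of clamp_b in the frame of stock_tray between 0.004 and 0.016 m and horizontal distance between clamp_c and repair_dish below 0.08 m and z of clamp_c in the frame of repair_dish between 0.004 and 0.016 m and linear speed of each of clamp_a, clamp_b, clamp_c below 0.03 m/s); the robot touches nothing.
It fails at once if a clamp is let go more than 50 mm above the bench ((height (world z) of clamp_a above 0.05 m and contact force between the fingers and clamp_a below 0.02 N) or (height (world z) of clamp_b above 0.05 m and contact force between the fingers and clamp_b below 0.02 N) or (height (world z) of clamp_c above 0.05 m and contact force between the fingers and clamp_c below 0.02 N)).
It fails at once if a bystander (tape roll, pen, timer) is shifted by more than 25 mm (distance of any of tape_roll, pen_blue, timer from where it was at the start of the episode above 0.025 m).
It also fails if it takes over 72 s, if anything falls off the work surface, if the arm or the gripper's body presses on something with over 40 N, if the wrist force passes 120 N, or if a joint passes its speed limit or range.

## Working session

There is one attempt and no reset: what is moved stays moved. The work goes in short steps, Python scripts to look and compute and a tool call to move; the robot and the scene stay as the last step left them, time stands still between calls to the robot, and variables do not carry over. Pictures are saved under pics/ and viewed, about 8 in all and at most 12, crops included, and the job is handed in when it is done.

Besides the shell and the picture viewer there is one more tool, called after ">>>" as a command line: name --argument value ..., lists and objects as JSON in quotes. jog_arm: Moves the arm, as the interface text tells. Its arguments: {"type":"object","properties":{"moves":{"type":"array","items":{"type":"array"}}},"required":["moves"]}

```bash
mkdir -p pics
python3 - <<'E'
from rig import bot
import cv2
print(bot.state(), bot.grip_point_offset)
for n in("top","side"):
    s=bot.snapshot(n); cv2.imwrite(f"pics/{n}0.png",cv2.resize(s["img"][:,:,::-1],(784,588),interpolation=cv2.INTER_CUBIC)); print(n,s["mtx"],s["R"],s["t"])
E
```

```text
{'time': 0.0, 'qpos': array([ 9.82036137e-01,  2.87171479e-01,  1.57820278e+00, -1.42309016e-05,
        1.27859534e+00, -1.50027763e-01]), 'qvel': array([-0.00084942,  0.0018229 , -0.00160488, -0.00012749, -0.00033241,
        0.00214579]), 'effort': array([-1.23081241e-03, -4.05989778e+01, -2.92619133e+01, -2.06334080e-04,
        5.92337397e-03,  4.01050585e-06]), 'position': array([0.28635322, 0.61051311, 0.22992935]), 'ee_rot': array([ 0.1530873 ,  0.69046012, -0.15465816,  0.68986227]), 'wrist_force': array([-0.32187612, -0.06307922, -0.90994438]), 'moment': array([-0.01127581, -0.01074649,  0.00617225]), 'opening': 0.08535644193783917} 0.0187
top [[536.57255307   0.         282.8884109 ]
 [  0.         536.57255307 206.59922298]
 [  0.           0.           1.        ]] [[-0.09687587 -0.99529456 -0.00195104]
 [-0.97371415  0.09518101 -0.20693315]
 [ 0.20614514 -0.01814707 -0.97835314]] [0.05349384 0.58776443 1.19533293]
side [[544.54489327   0.         287.07560787]
 [  0.         544.54489327 212.92243562]
 [  0.           0.           1.        ]] [[ 0.94345118 -0.33138845  0.00903142]
 [-0.19819674 -0.58567848 -0.78593815]
 [ 0.26574033  0.73970428 -0.61823916]] [-0.56130154  0.13769666  1.39349754]
```

View pics/top0.png

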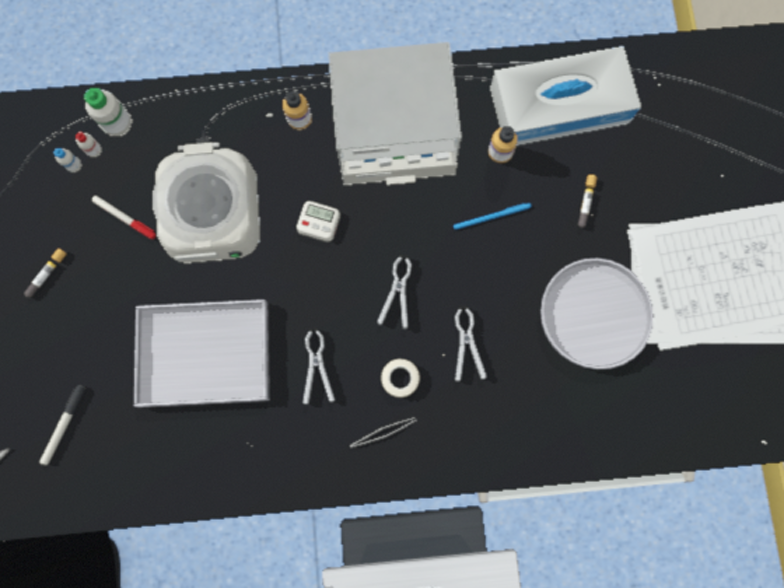

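The top view shows three clamps at displayed (399,290), (317,365) and (467,343), all with jaws up (+x). The tray is on the left, the dish on the right, the tape between two clamps, and the timer and pen farther back. I'll enlarge the middle for pixel reading.

```bash
cat > h.py <<'E'
from rig import bot
import numpy as np, cv2
def crop(n,name,u,v,w,h,k):
    s=bot.snapshot(n); c=s["img"][v:v+h,u:u+w,::-1]
    cv2.imwrite(f"pics/{name}.png",cv2.resize(c,None,fx=k,fy=k,interpolation=cv2.INTER_CUBIC)); return s
def world(s,px,z):
    d=s["R"].T@np.linalg.solve(s["mtx"],[px[0],px[1],1.]); o=-s["R"].T@s["t"]
    return o+d*(z-o[2])/d[2]
E
python3 - <<'E'
from h import *
crop("top","c1",205,170,160,130,5)
E
```

```text
(no output)
```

View pics/c1.png

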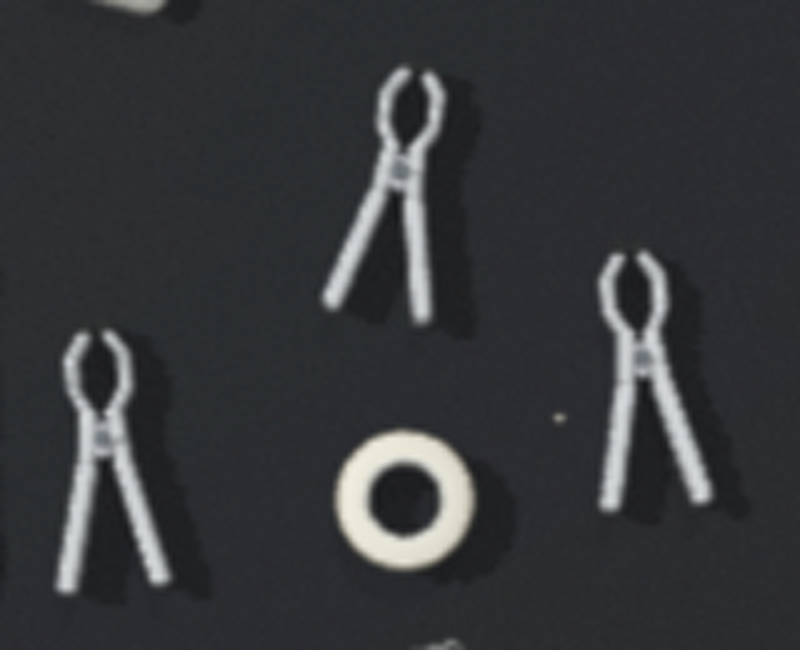

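View pics/side0.png

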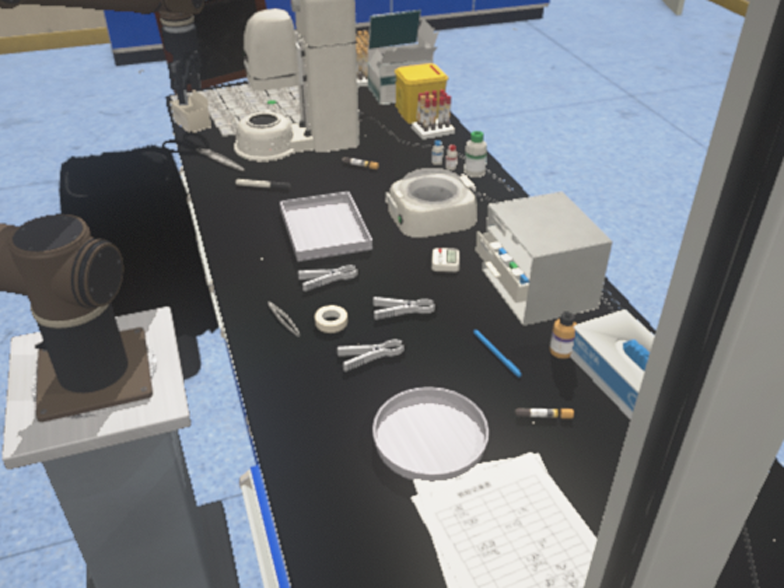

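Run:
```python
from h import *
from scipy.spatial.transform import Rotation as Ro
s=bot.snapshot("top")
f=lambda p,z:world(s,((p[0]+.5)/5-.5+205,(p[1]+.5)/5-.5+170),z)
for n,pv,tip,e1,e2 in [("L",(103,437),(97,337),(67,588),(160,580)),("M",(400,170),(416,74),(331,302),(422,318)),("R",(643,358),(631,257),(609,505),(703,498))]:
    P=f(pv,.019);T=f(tip,.018);E1=f(e1,.018);E2=f(e2,.018);m=(E1+E2)/2
    d=T-m; d2=P-m
    a=np.arctan2(d[1],d[0]); u=np.array([np.cos(a),np.sin(a),0])
    print(n,"piv",P.round(4),"len",np.linalg.norm(d).round(4),"yaw",a.round(3),np.arctan2(d2[1],d2[0]).round(3),"width",np.linalg.norm(E1-E2).round(4),"grasp",(T-u*.098).round(4),(P-u*.042).round(4), "tipdist",np.linalg.norm(T-P).round(4))
g=lambda p,z:world(s,(p[0]/1.4-.3,p[1]/1.4-.3),z)
c=[g(p,.026) for p in [(136,306),(266,301),(269,401),(136,405)]]
print("tray",np.mean(c,0).round(4),[x.round(3) for x in c]); e=c[1]-c[2]; print(np.arctan2(e[1],e[0]), )
print("dish",[g(p,.026).round(4) for p in [(541,313),(652,313),(597,260),(597,367),(597,313)]])
print("timer",g((318,222),.019),"pen",g((455,227),.008),g((530,207),.008),"tape",f((405,500),.018))
R=Ro.from_quat(bot.state()["ee_rot"]).as_matrix();print(R.round(3), "tool y yaw",np.arctan2(R[1,1],R[0,1]))
```

```text
L piv [0.4906 0.1437 0.019 ] len 0.1178 yaw -0.008 -0.005 width 0.0438 grasp [0.441  0.1439 0.018 ] [0.4486 0.1441 0.019 ] tipdist 0.0483
M piv [ 0.6061 -0.0095  0.019 ] len 0.1184 yaw -0.26 -0.261 width 0.0444 grasp [0.5587 0.0032 0.018 ] [0.5656 0.0013 0.019 ] tipdist 0.0489
R piv [ 0.5033 -0.1161  0.019 ] len 0.118 yaw -0.015 -0.025 width 0.0447 grasp [ 0.4548 -0.1147  0.018 ] [ 0.4613 -0.1155  0.019 ] tipdist 0.0495
tray [0.5214 0.334  0.026 ] [array([0.613, 0.443, 0.026]), array([0.6  , 0.22 , 0.026]), array([0.429, 0.226, 0.026]), array([0.444, 0.447, 0.026])]
-0.03171694523145583
dish [array([ 0.533 , -0.2465,  0.026 ]), array([ 0.5146, -0.4352,  0.026 ]), array([ 0.6162, -0.3559,  0.026 ]), array([ 0.4323, -0.3277,  0.026 ]), array([ 0.5237, -0.3417,  0.026 ])]
timer [0.73410234 0.12139998 0.019     ] pen [ 0.70461733 -0.11936588  0.008     ] [ 0.72850997 -0.25692613  0.008     ] tape [0.44705488 0.00375049 0.018     ]
[[-0.001  0.425  0.905]
 [-0.001  0.905 -0.425]
 [-1.    -0.001 -0.   ]] tool y yaw 1.1319727546324614
```

L clamp first. All the poses look consistent: jaws along +x, the tray left at (0.521, 0.334), and the dish right at (0.524, -0.341).

>>> jog_arm --moves '[[[0.02, -0.058, -0.012], 0.054, 0], [[0.02, -0.058, -0.012], 0.054, 0], [[0.02, -0.058, -0.012], 0.054, 0], [[0.02, -0.058, -0.012], 0.054, 0], [[0.02, -0.058, -0.016], 0.054, 0], [[0.02, -0.058, -0.016], 0.054, 0], [[0.02, -0.058, -0.016], 0.054, 0], [[0.02, -0.058, -0.016], 0.054, 0], [[0, 0, 0], 0, 0]]'

```text
time: 1.32
position: [0.4439, 0.1465, 0.1187]
ee_rot: [-0.003, 0.706, 0.004, 0.708]
wrist_force: [0.4, 0.2, -0.5]
opening: 0.0854
```

>>> jog_arm --moves '[[[0.001, -0.0025, -0.05], -0.015, 0], [[0, 0, -0.04], 0, 0], [[0, 0, 0], 0, 0]]'

```text
time: 1.7
position: [0.4464, 0.1452, 0.029]
ee_rot: [0.004, 0.704, -0.001, 0.71]
wrist_force: [-0.1, 1.2, -0.2]
opening: 0.0853
```

Run:
```python
from h import *
crop("top","c2",180,190,150,110,5)
```

```text
(no output)
```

View pics/c2.png

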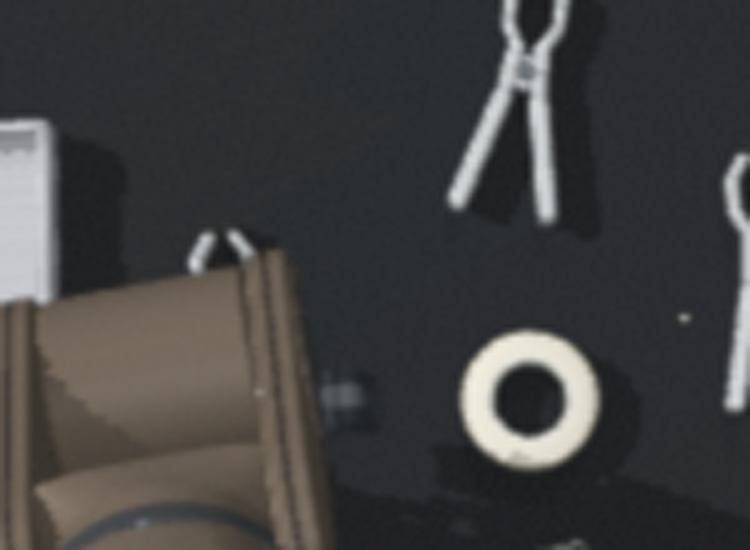

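The arm hides the clamp in this view: only the jaw tips at (220,250) show, with the tape untouched at (530,400). I'll go on by the numbers, using opening and force as feedback.

>>> jog_arm --moves '[[[-0.001, -0.001, -0.0245], 0, 60], [[0, 0, 0], 0, 100], [[0, 0, 0], 0, 190], [[0, 0, 0], 0, 190], [[0, 0, 0], 0, 190], [[0, 0, 0], 0, 190]]'

```text
time: 2.5
position: [0.4543, 0.1474, 0.0157]
ee_rot: [0.003, 0.697, 0.001, 0.717]
wrist_force: [0.4, -0.2, -1.7]
opening: 0.0221
```

Run:
```python
from h import *
crop("side","c3",190,160,120,90,6)
```

```text
(no output)
```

View pics/c3.png

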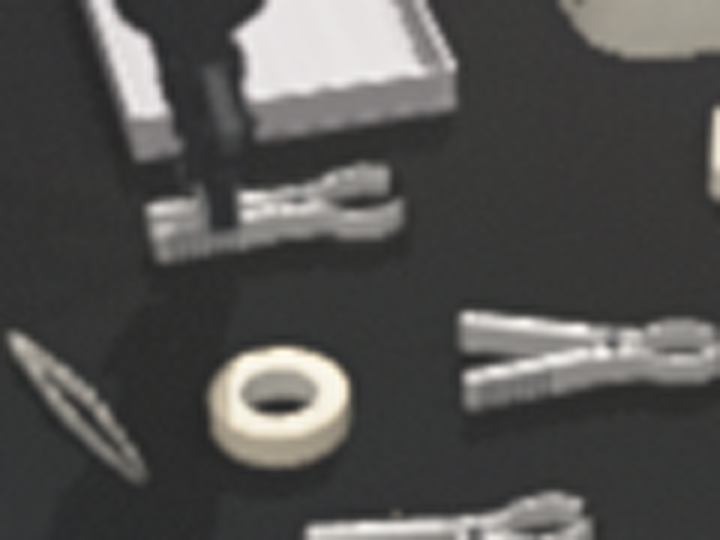

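The jaws are open wide with the handles nearly parallel in the fingers at (215,200), so this clamp is free. The fingers cover only the upper half of the handles, so I'll check why the tool sits high.

Run:
```python
from h import *
s=bot.state();print(s["qpos"].round(3),s["wrist_force"].round(1),s["moment"].round(2),s["position"],s["opening"])
```

```text
[ 0.099  0.143  2.199  0.005  0.77  -1.472] [-0.5 -0.7  0.1] [ 0.07  0.03 -0.03] [0.45425635 0.14738357 0.01566172] 0.022180441360623686
```

>>> jog_arm --moves '[[[0, 0, 0], 0, 80], [[0, 0, 0], 0, 80], [[-0.006, -0.002, -0.006], 0, 80], [[0, 0, 0], 0, 80]]'

```text
time: 3.05
position: [0.4473, 0.1451, 0.0088]
ee_rot: [0.003, 0.697, 0.001, 0.717]
wrist_force: [0.5, 0.1, 0.1]
opening: 0.0588
```

>>> jog_arm --moves '[[[-0.003, -0.001, -0.006], 0, 80], [[0, 0, 0], 0, 80]]'

```text
time: 3.3
position: [0.4438, 0.1439, 0.0021]
ee_rot: [0.003, 0.697, 0.001, 0.717]
wrist_force: [-0.3, -0.1, 0.1]
opening: 0.0584
```

>>> jog_arm --moves '[[[0, 0, 0], 0, 120]]'

```text
time: 3.42
position: [0.4441, 0.144, 0.0023]
ee_rot: [0.003, 0.697, 0.001, 0.717]
wrist_force: [-0.3, 0.1, 3.5]
opening: 0.0453
```

>>> jog_arm --moves '[[[0, 0, 0], 0, 190]]'

```text
time: 3.55
position: [0.4449, 0.1441, 0.0032]
ee_rot: [0.004, 0.697, 0.001, 0.717]
wrist_force: [-2.0, 0.5, 6.7]
opening: 0.028
```

>>> jog_arm --moves '[[[0, 0, 0], 0, 190]]'

```text
time: 3.68
position: [0.4454, 0.1442, 0.0038]
ee_rot: [0.004, 0.697, 0.001, 0.717]
wrist_force: [-1.0, -0.9, 0.6]
opening: 0.0225
```

>>> jog_arm --moves '[[[0, 0, 0], 0, 215], [[0, 0, 0], 0, 215], [[0, 0, 0], 0, 215]]'

```text
time: 4.05
position: [0.4455, 0.1442, 0.0039]
ee_rot: [0.004, 0.696, 0.001, 0.718]
wrist_force: [-0.7, -0.4, 2.3]
opening: 0.0209
```

>>> jog_arm --moves '[[[0, 0, 0.01], 0, 215], [[0, 0, 0.015], 0, 215], [[0, 0, 0.018], 0, 215], [[0, 0, 0], 0, 215]]'

```text
time: 4.55
position: [0.4453, 0.1441, 0.0496]
ee_rot: [0.003, 0.696, 0.001, 0.718]
wrist_force: [0.3, -0.7, -0.9]
opening: 0.0206
```

Run:
```python
from h import *
crop("side","c4",190,140,120,90,6)
```

```text
(no output)
```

View pics/c4.png

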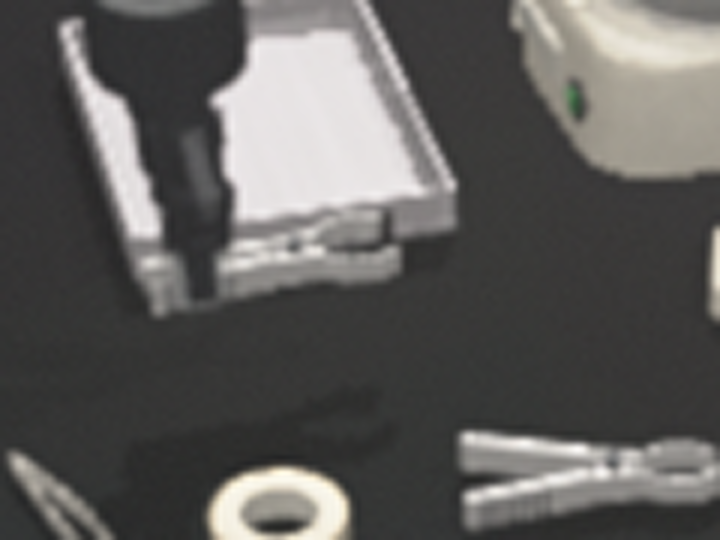

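The clamp is held level and clear of the bench, with its shadow visible below. I'll carry it to the far tray slot.

>>> jog_arm --moves '[[[0.007, 0.035, 0], -0.008, 215], [[0.007, 0.04, 0], -0.008, 215], [[0.007, 0.04, 0], -0.008, 215], [[0.007, 0.04, 0], -0.008, 215], [[0.007, 0.04, 0], -0.008, 215], [[0.007, 0.04, 0], 0, 215], [[0, 0, 0], 0, 215]]'

```text
time: 5.48
position: [0.4841, 0.3845, 0.0437]
ee_rot: [0.018, 0.699, -0.016, 0.715]
wrist_force: [0.2, -0.7, -0.7]
opening: 0.0209
```

>>> jog_arm --moves '[[[0.003, -0.003, -0.013], 0, 215], [[0, 0, -0.01], 0, 215], [[0, 0, -0.004], 0, 215], [[0, 0, 0], 0, 215]]'

```text
time: 5.98
position: [0.4859, 0.3784, 0.0141]
ee_rot: [0.018, 0.701, -0.018, 0.713]
wrist_force: [-0.7, 1.2, 2.8]
opening: 0.0206
```

>>> jog_arm --moves '[[[0, 0, 0], 0, 170], [[0, 0, 0], 0, 140], [[0, 0, 0], 0, 110], [[0, 0, 0], 0, 80], [[0, 0, 0], 0, 75], [[0, 0, 0.015], 0, 75], [[0, 0, 0.03], 0, 75], [[0, 0, 0.04], 0, 75]]'

```text
time: 6.98
position: [0.4832, 0.3756, 0.0983]
ee_rot: [0.017, 0.703, -0.02, 0.71]
wrist_force: [0.4, 0.2, -0.6]
opening: 0.0601
```

>>> jog_arm --moves '[[[0.0114, -0.053, 0], -0.03, 40], [[0.0114, -0.053, 0], -0.03, 40], [[0.0114, -0.053, 0], -0.03, 40], [[0.0114, -0.053, 0], -0.03, 40], [[0.0114, -0.053, 0], -0.03, 40], [[0.0114, -0.053, 0], -0.03, 40], [[0.0114, -0.053, 0], -0.03, 40], [[0, 0, 0], 0, 40]]'

```text
time: 7.98
position: [0.5716, -0.0038, 0.1169]
ee_rot: [0.093, 0.687, -0.093, 0.714]
wrist_force: [-0.3, 0.6, 0.5]
opening: 0.0717
```

Run:
```python
from h import *
from scipy.spatial.transform import Rotation as Ro
s=crop("top","c5",85,150,270,160,2.9)
R=Ro.from_quat(bot.state()["ee_rot"]).as_matrix();print(np.arctan2(R[1,1],R[0,1]))
```

```text
1.308375573633546
```

View pics/c5.png

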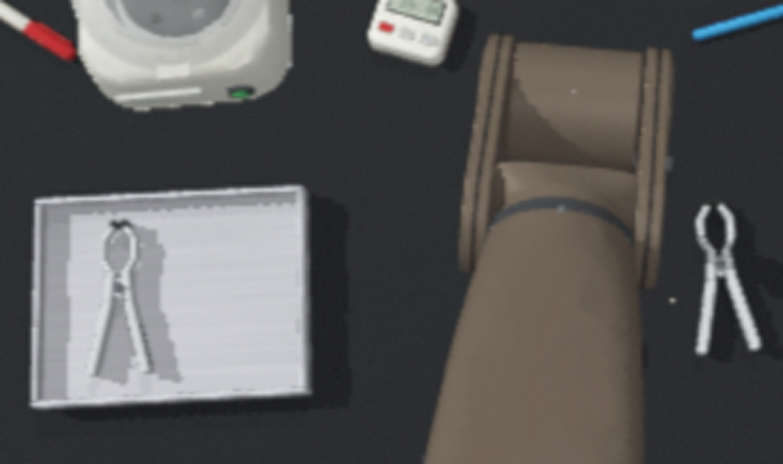

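The first clamp lies in the tray, pivot at (120,287), shut and flat, with room to its right. Now the middle clamp.

>>> jog_arm --moves '[[[-0.0086, 0.006, -0.045], 0, 40], [[0, 0, -0.035], 0, 60], [[0, 0, 0], 0, 80]]'

```text
time: 8.4
position: [0.563, 0.0075, 0.0381]
ee_rot: [0.092, 0.686, -0.09, 0.716]
wrist_force: [-0.8, 0.3, -0.2]
opening: 0.0584
```

>>> jog_arm --moves '[[[0, -0.0055, 0], 0, 60], [[0, 0, -0.017], 0, 60], [[0, 0, -0.016], 0, 80], [[0, 0, 0], 0, 80]]'

```text
time: 8.9
position: [0.5657, 0.0029, 0.0075]
ee_rot: [0.091, 0.684, -0.09, 0.718]
wrist_force: [-0.3, 0.3, -0.3]
opening: 0.0585
```

>>> jog_arm --moves '[[[-0.002, -0.001, -0.0035], 0, 100], [[0, 0, 0], 0, 150], [[0, 0, 0], 0, 190], [[0, 0, 0], 0, 215], [[0, 0, 0], 0, 215], [[0, 0, 0], 0, 215]]'

```text
time: 9.65
position: [0.5649, 0.0016, 0.0057]
ee_rot: [0.091, 0.683, -0.09, 0.719]
wrist_force: [0.5, -0.2, 0.3]
opening: 0.0204
```

>>> jog_arm --moves '[[[0, 0, 0.01], 0, 215], [[0, 0, 0.015], 0, 215], [[0, 0, 0.018], 0, 215], [[-0.01, 0.035, 0], 0.037, 215], [[-0.013, 0.045, 0], 0.037, 215], [[-0.013, 0.045, 0], 0.037, 215], [[0, 0, 0], 0, 215]]'

```text
time: 10.52
position: [0.5314, 0.129, 0.0588]
ee_rot: [0.053, 0.683, -0.049, 0.727]
wrist_force: [0.0, -0.2, 0.3]
opening: 0.0205
```

Run:
```python
from h import *
crop("side","c6",170,130,140,105,5)
```

```text
(no output)
```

View pics/c6.png

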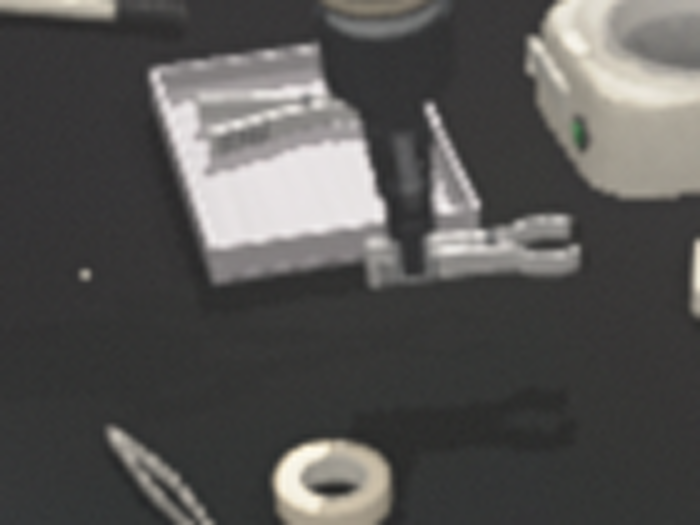

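The second clamp is held with its jaws open, so it is free too. Clamp one is flat in the tray and the tape is in place. On to the near slot.

>>> jog_arm --moves '[[[-0.01, 0.035, -0.003], 0.026, 215], [[-0.011, 0.04, -0.003], 0.026, 215], [[-0.012, 0.04, 0], 0.026, 215], [[-0.012, 0.04, 0], 0.026, 215], [[0, 0, 0], 0, 215]]'

```text
time: 11.2
position: [0.4925, 0.2823, 0.0587]
ee_rot: [0.02, 0.681, -0.013, 0.732]
wrist_force: [0.7, -0.4, -0.8]
opening: 0.0203
```

>>> jog_arm --moves '[[[-0.006, 0.008, -0.015], -0.005, 215], [[0, 0, -0.015], 0, 215], [[0, 0, 0], 0, 215]]'

```text
time: 11.58
position: [0.4874, 0.2877, 0.0267]
ee_rot: [0.023, 0.681, -0.017, 0.732]
wrist_force: [0.2, 0.5, -0.1]
opening: 0.0205
```

>>> jog_arm --moves '[[[0, 0, -0.006], 0, 215], [[0, 0, -0.003], 0, 215], [[0, 0, 0], 0, 215]]'

```text
time: 11.95
position: [0.488, 0.2865, 0.0167]
ee_rot: [0.024, 0.681, -0.018, 0.732]
wrist_force: [-0.2, -0.5, -0.5]
opening: 0.0204
```

>>> jog_arm --moves '[[[0, 0, -0.0015], 0, 215], [[0, 0, 0], 0, 215]]'

```text
time: 12.2
position: [0.4887, 0.2867, 0.0162]
ee_rot: [0.024, 0.68, -0.018, 0.732]
wrist_force: [-0.3, -0.5, -0.5]
opening: 0.0209
```

>>> jog_arm --moves '[[[0, 0, 0], 0, 170], [[0, 0, 0], 0, 140], [[0, 0, 0], 0, 110], [[0, 0, 0], 0, 80], [[0, 0, 0], 0, 75], [[0, 0, 0.015], 0, 75], [[0, 0, 0.03], 0, 75], [[0, 0, 0.04], 0, 75], [[0, 0, 0], 0, 75]]'

```text
time: 13.32
position: [0.4896, 0.2872, 0.1071]
ee_rot: [0.024, 0.679, -0.017, 0.733]
wrist_force: [-0.0, 0.5, -0.0]
opening: 0.0603
```

>>> jog_arm --moves '[[[-0.004, -0.05, 0], 0.005, 60], [[-0.004, -0.05, 0], 0.005, 60], [[-0.004, -0.05, 0], 0.005, 60], [[-0.004, -0.05, 0], 0.005, 60], [[-0.004, -0.05, 0], 0.005, 60], [[-0.004, -0.05, 0], 0.005, 60], [[-0.004, -0.05, 0], 0.005, 60], [[-0.004, -0.05, 0], 0.005, 60], [[0, 0, 0], 0, 60]]'

```text
time: 14.45
position: [0.4535, -0.1234, 0.1083]
ee_rot: [0.009, 0.678, -0.001, 0.735]
wrist_force: [0.6, 0.4, -0.2]
opening: 0.0651
```

Run:
```python
from h import *
from scipy.spatial.transform import Rotation as Ro
s=crop("top","c7",85,150,270,160,2.9)
q=bot.state();R=Ro.from_quat(q["ee_rot"]).as_matrix();print(np.arctan2(R[1,1],R[0,1]),R.round(3),q["qpos"].round(2))
```

```text
1.5586322139886597 [[ 0.079  0.012  0.997]
 [ 0.013  1.    -0.013]
 [-0.997  0.014  0.078]] [-0.51 -0.07  2.21  0.06  0.94 -2.1 ]
```

View pics/c7.png

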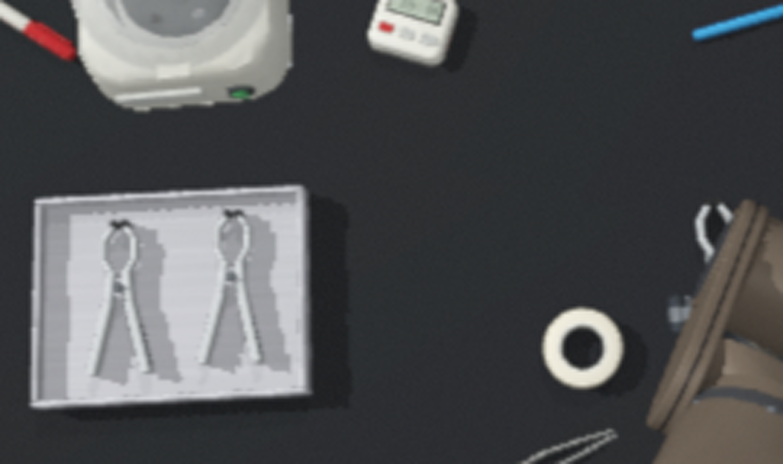

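Both free clamps lie side by side in the tray, pivots at (120,287) and (231,277). Now the third clamp.

>>> jog_arm --moves '[[[0.0045, 0.008, -0.045], -0.005, 60], [[0, 0, -0.035], 0, 60], [[0, 0, 0], 0, 60]]'

```text
time: 14.88
position: [0.4579, -0.1105, 0.0267]
ee_rot: [0.01, 0.678, -0.0, 0.735]
wrist_force: [0.3, 0.9, 0.9]
opening: 0.0651
```

>>> jog_arm --moves '[[[0, -0.005, 0], 0, 60], [[0, 0, -0.02], 0, 80], [[0, 0, 0], 0, 80]]'

```text
time: 15.25
position: [0.4609, -0.1155, 0.0106]
ee_rot: [0.008, 0.676, -0.0, 0.737]
wrist_force: [0.9, 0.1, 0.2]
opening: 0.0586
```

>>> jog_arm --moves '[[[0, 0, 0], 0, 120], [[0, 0, 0], 0, 150], [[0, 0, 0], 0, 190], [[0, 0, 0], 0, 215], [[0, 0, 0], 0, 215]]'

```text
time: 15.88
position: [0.4636, -0.1168, 0.0148]
ee_rot: [0.007, 0.674, -0.001, 0.739]
wrist_force: [-0.2, -0.5, -1.4]
opening: 0.0371
```

The third clamp stops at 37 mm, so it is seized. The grip is high, so I'll regrasp lower before lifting.

>>> jog_arm --moves '[[[0, 0, 0], 0, 80], [[0, 0, 0], 0, 80], [[-0.005, 0.001, -0.01], 0, 80], [[0, 0, 0], 0, 80]]'

```text
time: 16.38
position: [0.4579, -0.1156, 0.0038]
ee_rot: [0.007, 0.674, -0.001, 0.739]
wrist_force: [-0.6, -0.4, -0.2]
opening: 0.0582
```

>>> jog_arm --moves '[[[0, 0, 0], 0, 120], [[0, 0, 0], 0, 150], [[0, 0, 0], 0, 190], [[0, 0, 0], 0, 215], [[0, 0, 0], 0, 215], [[0, 0, 0], 0, 215]]'

```text
time: 17.12
position: [0.4585, -0.116, 0.0048]
ee_rot: [0.007, 0.674, -0.001, 0.739]
wrist_force: [0.5, -0.5, 1.6]
opening: 0.0427
```

>>> jog_arm --moves '[[[0, 0, 0.01], 0, 215], [[0, 0, 0.015], 0, 215], [[0, 0, 0.018], 0, 215], [[0.004, -0.035, 0], 0, 215], [[0, 0, 0], 0, 215]]'

```text
time: 17.75
position: [0.4635, -0.1519, 0.0532]
ee_rot: [0.006, 0.673, -0.001, 0.74]
wrist_force: [0.4, 0.0, -0.5]
opening: 0.0425
```

Run:
```python
from h import *
crop("side","c8",190,180,200,150,4)
```

```text
(no output)
```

View pics/c8.png

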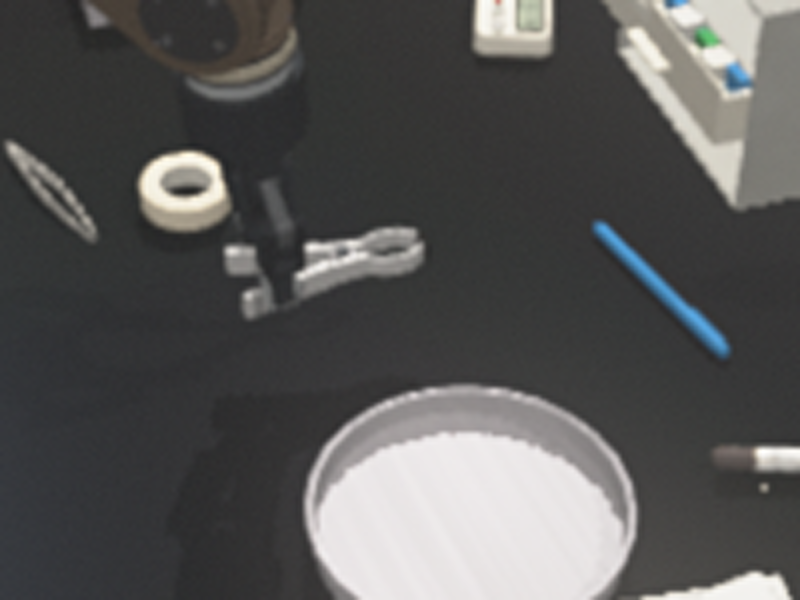

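The seized clamp is held level with its jaws shut. The dish centre is at about (470,510). I'll carry it there.

>>> jog_arm --moves '[[[0.004, -0.035, 0], 0, 215], [[0.004, -0.038, 0], 0, 215], [[0.005, -0.038, 0], 0, 215], [[0.005, -0.038, 0], 0, 215], [[0.004, -0.036, 0], 0, 215], [[0, 0, 0], 0, 215], [[0, 0, 0], 0, 215]]'

```text
time: 18.68
position: [0.4839, -0.3338, 0.0535]
ee_rot: [0.006, 0.675, 0.003, 0.738]
wrist_force: [-0.1, -0.8, -0.9]
opening: 0.0421
```

>>> jog_arm --moves '[[[0.002, -0.007, -0.015], 0, 215], [[0, 0, -0.014], 0, 215], [[0, 0, 0], 0, 215]]'

```text
time: 19.05
position: [0.4853, -0.3376, 0.0214]
ee_rot: [0.006, 0.675, 0.005, 0.737]
wrist_force: [1.2, 0.9, -0.6]
opening: 0.0425
```

>>> jog_arm --moves '[[[0, 0, -0.004], 0, 215], [[0, 0, -0.002], 0, 215], [[0, 0, 0], 0, 215]]'

```text
time: 19.42
position: [0.4855, -0.3371, 0.0151]
ee_rot: [0.006, 0.675, 0.005, 0.737]
wrist_force: [0.2, 0.5, -0.3]
opening: 0.0423
```

>>> jog_arm --moves '[[[0, 0, -0.001], 0, 215], [[0, 0, 0], 0, 180], [[0, 0, 0], 0, 130], [[0, 0, 0], 0, 80], [[0, 0, 0], 0, 65], [[0, 0, 0.015], 0, 65], [[0, 0, 0.03], 0, 65], [[0, 0, 0.04], 0, 65], [[0, 0, 0.05], 0, 65]]'

```text
time: 20.55
position: [0.4837, -0.3355, 0.1516]
ee_rot: [0.008, 0.677, 0.007, 0.736]
wrist_force: [2.1, -0.6, 0.4]
opening: 0.0635
```

>>> jog_arm --moves '[[[-0.01, 0.05, 0.02], 0, 65], [[-0.01, 0.05, 0.01], 0, 65], [[-0.01, 0.05, 0], 0, 65], [[0, 0.05, 0], 0, 65], [[0, 0.05, 0], 0, 65], [[0, 0, 0], 0, 65], [[0, 0, 0], 0, 65]]'

```text
time: 21.42
position: [0.4564, -0.0828, 0.1992]
ee_rot: [0.003, 0.668, 0.0, 0.744]
wrist_force: [-0.1, 0.0, 0.3]
opening: 0.0639
```

Run:
```python
from h import *
s=crop("side","c9",170,100,230,250,2.4)
```

```text
(no output)
```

View pics/c9.png

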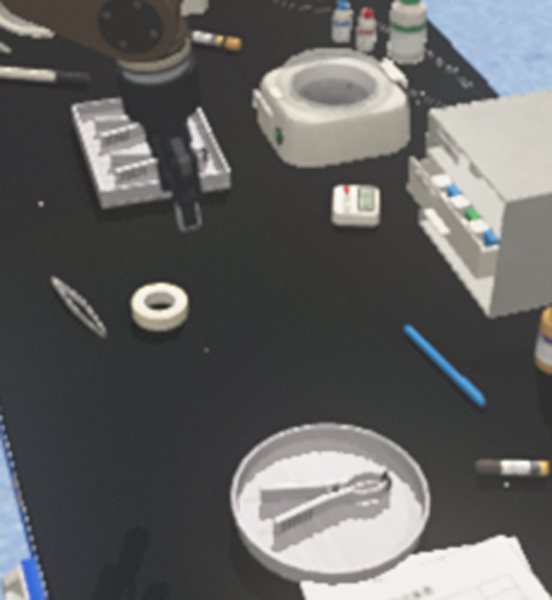

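The seized clamp lies flat inside the dish with its pivot near the centre at (337,488). The two free ones are in the tray, and the tape, timer and pen are where they were. Handing in.

```bash
python3 -c "
from rig import bot
print(bot.finish_job())"
```

```text
the job is handed in; nothing more can be done
None
```

All three clamps are tested and put away, and the job is handed in at about 21.5 s of the 72 s allowed.

| Clamp (starting place) | Grip opening when squeezed | Verdict | Put in |
|---|---|---|---|
| Left | 21 mm | Free | Stock tray, far slot |
| Middle | 20 mm | Free | Stock tray, near slot |
| Right | 37–43 mm, jaws stayed shut | Seized | Repair dish |

- **Final checks:** The last pictures showed both free clamps side by side in the tray and the seized one in the dish with its pivot near the centre. All three looked flat, and the gripper was clear of everything. The tape, timer and pen looked unmoved. I judged these by eye and did not measure the final poses.
- **What went wrong:** My first grips on the left and right clamps sat too high on the handles, so I let go on the bench and regripped lower before lifting. The tool also built up a tilt of about 0.08–0.1 rad that the jog moves cannot correct.
- **Disagreement:** The free clamps read 20–21 mm at the stop, where about 25 mm was expected. The side pictures confirmed their jaws were open.

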